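# Roll the tattoo pen into its charging dock

### The job

Dock the red tattoo pen without picking it up: push it by its side so that it rolls along the bench, up the dock's low ramp and into the V groove, and slide it along the groove until its butt is right up against the contact plate. Leave it lying there at rest, and leave the bottles and other things on the bench where they stand.

Things in the scene. Friction and masses are not known exactly. Their poses are not given: they have to be found in the camera images.
- pen: Red tattoo pen: round barrel 32 mm across, 110 mm long, flat ends, black grip rings near the capped end; a white cap 20 mm across and 20 mm long continues that end (130 mm over all). 0.13 to 0.25 kg, smooth and slippery, loose, rolls on the barrel's side. Origin on its axis at the barrel's middle, 16 mm above the bench at the start; y runs along it towards the butt; x and z turn as it rolls.
- pen_butt (a point): Centre of the flat, brass-faced butt end of the barrel, on the pen's axis, 55 mm from the pen's origin. At the start it points towards the contact plate's end of the dock, the pen's axis within 0.2 rad of the groove; rolled straight in, it would be about 20 to 40 mm short of the plate.
- pen_cap (a point): Centre of the outer end of the white cap, on the pen's axis, 75 mm from the pen's origin on the other side.
- dock: Charging dock, fixed to the bench: grey ramp, black V groove, black wall. Origin on the bench under the V's bottom line, mid-length. x points from the ramp across the V to the wall (broadly away from the robot), y along the V to the contact plate, z up. Ramp and V are 130 mm long, y -65 to 65; the -y end is open. The pen starts on the bench before the ramp.
- dock_lip (a point): Mid-length on the ridge between ramp and V, at dock x -14 mm, 9 mm high. The ramp rises evenly to it from the bench at x -58. Beyond it the V falls at 30 degrees to its bottom (x 0, 1 mm high), then rises at 50 degrees to x 11, 14 mm high. An upright wall, 27 mm high, has its face at x 14 and stops the pen; behind it the body is 14 mm high, to x 60.
- dock_plate (a point): Top centre of the contact plate: an upright black block closing the V's +y end, dock y 65 to 77, x -20 to 30, 42 mm high, a brass disc on its inner face.
- dock_home (a point): On the plate's inner face, at the brass disc: where the centre of the pen's butt is when the pen is fully home (dock x -4 mm, 21.6 mm above the bench). The docked pen's axis runs from here along the dock's -y, its cap end level with the V's open end.
- ink_black: upright black ink bottle, 34 mm diameter, 85 mm tall; loose bystander, to be left alone. Origin at the centre of its underside.
- ink_blue: upright blue ink bottle, 34 mm diameter, 85 mm tall; loose bystander, to be left alone. Origin at the centre of its underside.
- ink_green: upright green ink bottle, 34 mm diameter, 85 mm tall; loose bystander, to be left alone. Origin at the centre of its underside.
- balm_jar: white jar with a yellow lid, 62 mm diameter, 45 mm tall; loose bystander, to be left alone. Origin at the centre of its underside.
- tape: blue roll of tape lying flat, 84 mm diameter, 24 mm tall; loose bystander, to be left alone. Origin at the centre of its underside.
- rinse_cup: clear open cup, 70 mm across, 80 mm tall; loose bystander, to be left alone. Origin at the centre of its underside.
- soap: green soap bottle with a black cap, 62 mm diameter, 170 mm tall; loose bystander, to be left alone. Origin at the centre of its underside.
Not all that is in view belongs to the job. There is more than one size of the pen; the job needs the smaller.

How it is judged:
On the way, in this order (a step that is already met when the one before it is completed fails the run):
1. the pen is rolling on the bench, before the V (angular speed of pen above 0.3 rad/s and x of pen in the frame of dock below -0.025 m and distance of pen from where it was at the start of the episode above 0.008 m), for 0.1 s.
2. the pen lies in the V groove (x of pen in the frame of dock between -0.0076 and 0.0004 m and z of pen in the frame of dock between 0.0186 and 0.0246 m and angle between the y axis of pen and the y axis of dock, either way round below 0.07 rad), for 0.2 s.
At the end, for the whole second after the job is handed in: The pen lies at rest in the V groove (its axis within 4 mm sideways and 3 mm in height of the seated place, and within 0.07 rad of the groove) with its butt within 4 mm of the contact plate (all of step 2 and y of pen_butt in the frame of dock_home between -0.004 and 0.004 m and linear speed of pen below 0.01 m/s and angular speed of pen below 0.3 rad/s); the robot touches nothing.
It fails at once if the pen is picked up (the middle of its axis more than 36 mm above the bench; rolling over the lip needs 25 mm) (height (world z) of pen above 0.036 m).
It fails at once if a bystander is moved by more than 25 mm (distance of any of ink_black, ink_blue, ink_green, balm_jar, tape, rinse_cup, soap from where it was at the start of the episode above 0.025 m).
It fails at once if a bystander is tipped over (angle between any of ink_black, ink_blue, ink_green, balm_jar, tape, rinse_cup, soap's own z axis and vertical above 0.5 rad).
It also fails if it takes over 51 s, if anything falls off the work surface, if the arm or the gripper's body presses on something with over 40 N, if the wrist force passes 120 N, or if a joint passes its speed limit or range.

### The arm

A 7-joint arm with a two-finger parallel gripper is mounted at the origin on the work surface. World frame = base frame: x ahead of the robot, y to its left, z up, the work surface at z = 0. Lengths are in m, angles in rad, forces in N, time in s.
With the tool pointing down it reaches from about 0.425 to 1.025 m from the base axis. Payload 9.4 kg.
Tool frame: the origin (TCP) lies between the finger pads; the fingertips stand 19 mm ahead of it and the grasp point (between the pads) is the TCP; z points along the fingers, x is the direction in which the jaws open and shut, and the axes are right-handed (so a half turn about z gives the same grasp; the last joint's range is limited). The gripper opens to 93 mm and grips with 3 to 60 N. Pads are 15 mm wide; open, the fingers measure 128 mm over their backs; the gripper's body (75 mm by 188 mm) begins 65 mm behind the grasp point.
Start: joints at [1.214, 0.599, -0.003, 1.599, 0.002, 0.943, -0.08], TCP at [0.2, -0.697, 0.238] pointing down, gripper open.
Joint ranges: [-2.57, 2.57], [-0.35, 1.97], [-1.29, 1.29], [0.11, 2.56], [-1.05, 4.19], [0.11, 1.86], [-2.63, 2.63]. Speed limits (rad/s): [2.22, 2.22, 3.01, 3.01, 3.14, 3.14, 3.14].

### API

Orientations are given as a rotation vector (axis times angle).
In Python, from station import manip gives the robot as it stands.
- The arm moves only by the tool arm_command, never from a script. Its argument "deltas" is a list of rows, each a list of 3 entries, a list of its own where there are three numbers: the finger opening in cm, from 0 to 9.3, then the shift along the world's x, y, z in cm, then the turn about the world's z in degrees. A call has 1 to 5 rows; each row is the pose to reach, as a shift and turn from the pose commanded when the call began; what a row does not reach only later rows make up. A row lasts 1/12 s, in which the tool goes at most 41.7 mm and 7.16 degrees, less where a joint would pass 70% of its speed; a pose out of reach is approached as far as the arm can. A call with a gripper value outside its range is refused whole. The fingers move at their own pace and stop on an object; the grip force is fixed at half the most. Time passes only in rows, so rows that repeat a pose let the fingers close. It gives the time, the measured TCP pose, the force and the opening at its end, in the units of the state.
- manip.observe(): the state, without advancing time (a new reading comes with each control period).
- manip.camera(name): name is "scene" or "top"; returns a dict with "pixels" (480x640x3 uint8, red, green, blue), "fx", "fy", "cx", "cy" (pixels), "distortion" ([k1, k2, p1, p2, k3] as OpenCV has them; the pictures are not rectified), "rvec" (rotation vector, rad) and "tvec" (3), from world to camera coordinates, as OpenCV has them. Camera axes: x right, y down, z forward; pixel columns grow to the right and rows downward; lengths in m; the calibration is good to about 2 mm. A picture is of the moment at which its call begins. There is no depth.
- manip.finish_job(): hands the job in, once; it reports no verdict.
The state is a dict: "time_s": time; "joint_pos": joint angles; "qd": joint speeds; "effort": joint torques, N m; "ee_pos": TCP position; "tool_rot": TCP orientation; "force": force on the tool from outside, world axes, zero at the start; "wrist_torque": the same for the moment, N m; "grip_width": opening from 0.0 (shut) to 1.0 (fully open).
Only numpy, scipy, OpenCV 4.12 (cv2) and the standard library are available. Lean on these libraries where they do the work, as an engineer would, in place of code of your own. Each camera call takes 0.05 s, during which the arm holds its last target.

## Working session

There is one attempt and no reset: what is moved stays moved. The work goes in short steps, Python scripts to look and compute and a tool call to move; the robot and the scene stay as the last step left them, time stands still between calls to the robot, and variables do not carry over. Pictures are saved under pics/ and viewed, and the job is handed in when it is done.

Besides the shell and the picture viewer there is one more tool, called after "Call:" by a JSON object that holds its "fn" and its "kwargs", one argument or row to a line. arm_command: Moves the arm, as the interface text tells. Its arguments: {"type":"object","properties":{"deltas":{"type":"array"}},"required":["deltas"]}

```bash
ls; mkdir -p pics
python3 - <<'E'
from station import manip
import cv2
s=manip.observe(); print(s)
for n in("scene","top"):
    c=manip.camera(n); cv2.imwrite(f"pics/{n}0.png",c["pixels"][:,:,::-1]); print({k:v for k,v in c.items() if k!="pixels"})
E
```

```text
pics
{'time_s': 0.0, 'joint_pos': array([ 1.2142796 ,  0.60015118, -0.00253903,  1.60007724,  0.00183431,
        0.9429021 , -0.07980848]), 'qd': array([ 1.29979073e-03, -8.82818972e-04,  6.72455764e-05,  7.02516369e-04,
        2.05296164e-03, -1.81713943e-03,  1.39875158e-03]), 'effort': array([ 8.62167853e-04, -7.65064144e+01,  1.49725210e+00, -2.52354777e+01,
       -5.25294011e-02,  1.67013874e-02,  1.48605891e-04]), 'ee_pos': array([ 0.20008652, -0.69639281,  0.23675999]), 'tool_rot': array([-2.50895847e+00,  1.88939562e+00,  2.07701474e-03]), 'force': array([0.18227586, 0.31802201, 0.18752169]), 'wrist_torque': array([-0.07074563, -0.00914266, -0.03232481]), 'grip_width': 1.0017766961157089}
{'fx': 458.6099612837779, 'fy': 458.6099612837779, 'cx': 318.2921627268659, 'cy': 240.65060007539168, 'distortion': array([0.00277236, 0.        , 0.        , 0.        , 0.        ]), 'rvec': array([ 2.16870001,  1.21538771, -0.44782844]), 'tvec': array([-0.30221854, -0.28780451,  1.36462622])}
{'fx': 501.5341398820567, 'fy': 501.5341398820567, 'cx': 322.0443157527271, 'cy': 248.29615332556054, 'distortion': array([-0.13558605,  0.        ,  0.        ,  0.        ,  0.        ]), 'rvec': array([ 2.09003204, -2.13608484,  0.23343515]), 'tvec': array([0.03876392, 0.5278425 , 0.84820628])}
```

View pics/scene0.png

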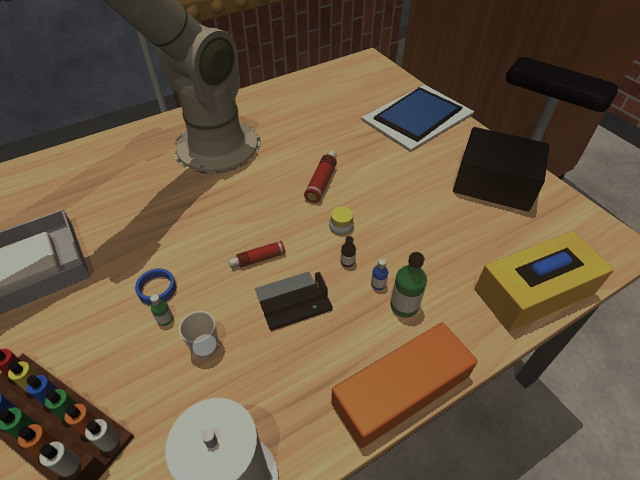

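View pics/top0.png

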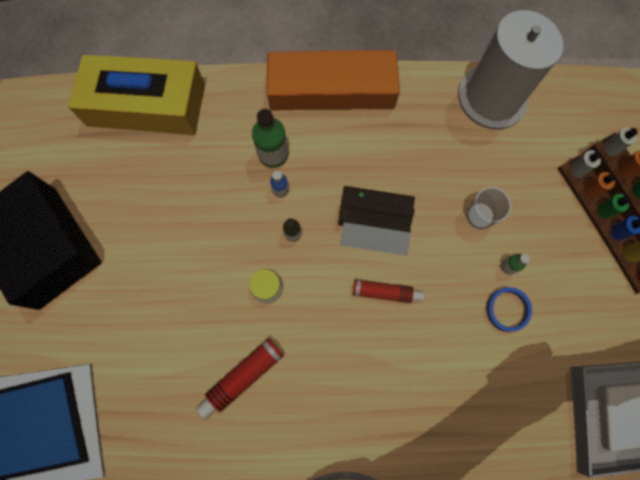

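The small pen is at about (385,291) in the top view, with its butt to the left. The dock is at about (377,220), with its plate on the left. Next I'll zoom in and measure.

```bash
cat > h.py <<'E'
import numpy as np,cv2
from station import manip
def cam(n): return manip.camera(n)
def ray(c,uv):
    K=np.array([[c["fx"],0,c["cx"]],[0,c["fy"],c["cy"]],[0,0,1]])
    p=cv2.undistortPoints(np.array(uv,float).reshape(-1,1,2),K,c["distortion"]).reshape(-1,2)
    R=cv2.Rodrigues(c["rvec"])[0]; d=np.c_[p,np.ones(len(p))]@R; o=-R.T@c["tvec"]
    return o,d
def onz(c,uv,z):
    o,d=ray(c,uv); return o+d*((z-o[2])/d[:,2])[:,None]
def proj(c,P):
    K=np.array([[c["fx"],0,c["cx"]],[0,c["fy"],c["cy"]],[0,0,1]])
    return cv2.projectPoints(np.array(P,float).reshape(-1,1,3),c["rvec"],c["tvec"],K,c["distortion"])[0].reshape(-1,2)
def crop(c,f,u0,v0,w,h,s):
    im=c["pixels"][v0:v0+h,u0:u0+w,::-1]
    im=cv2.convertScaleAbs(im,alpha=1.8,beta=15)
    cv2.imwrite(f,cv2.resize(im,None,fx=s,fy=s,interpolation=cv2.INTER_CUBIC))
E
python3 - <<'E'
from h import *
c=cam("top"); crop(c,"pics/t1.png",325,175,110,140,4)
print(onz(c,[[385,291],[377,220]],0.016), "campos",ray(c,[[320,240]])[0])
print("px/m", proj(c,[[.6,-.1,0],[.7,-.1,0]]))
c=cam("scene"); crop(c,"pics/s1.png",220,230,120,105,6);print(ray(c,[[320,240]])[0])
E
```

```text
[[ 0.45356874 -0.08829332  0.016     ]
 [ 0.59031586 -0.07952992  0.016     ]] campos [0.33840442 0.03661939 0.94006154]
px/m [[386.28928696 217.19449953]
 [383.63961966 169.01054631]]
[ 1.10075362 -0.32128192  0.84940662]
```

View pics/t1.png

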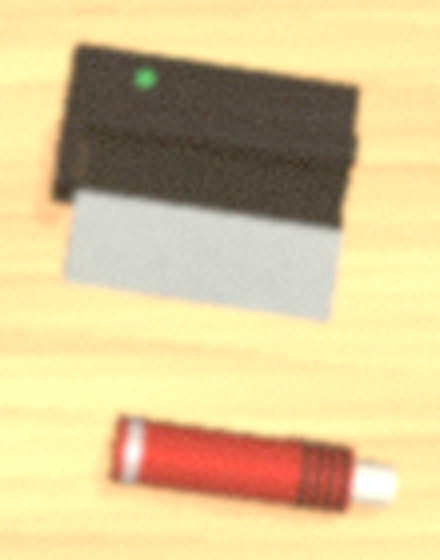

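View pics/s1.png

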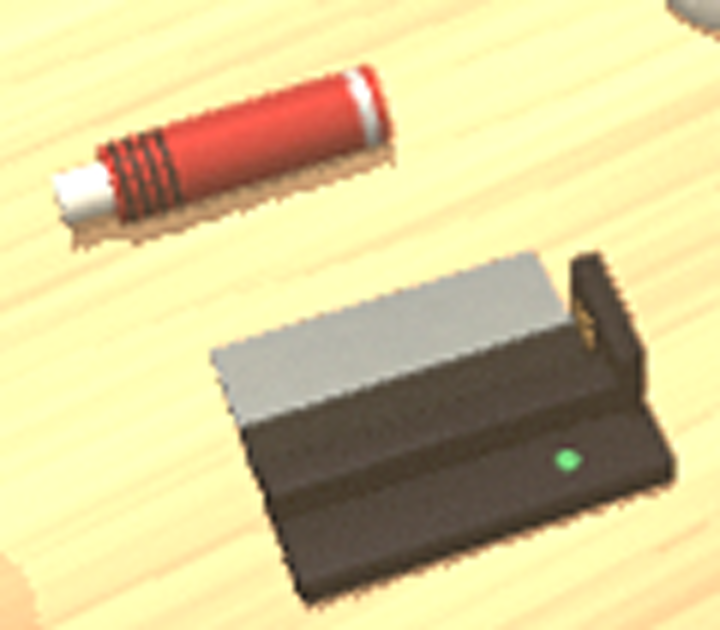

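The top crop shows the grey ramp quad and the red pen clearly. In the crop, the ramp foot runs from (64,283) to (328,321) and the lip from (76,190) to (341,228). The brass disc is on the left, at +y.

```bash
cat >> h.py <<'E'
def big(c,u0,v0,w,h,s=8):
    return cv2.resize(c["pixels"][v0:v0+h,u0:u0+w],None,fx=s,fy=s,interpolation=cv2.INTER_CUBIC)
def tofull(p,u0,v0,s=8): return (np.array(p,float).reshape(-1,2)+0.5)/s-0.5+[u0,v0]
def biggest(m):
    cs=cv2.findContours(m,cv2.RETR_EXTERNAL,cv2.CHAIN_APPROX_NONE)[0]
    return max(cs,key=cv2.contourArea)
def quad(ct):
    h=cv2.convexHull(ct)
    for e in np.linspace(0.01,0.1,30):
        q=cv2.approxPolyDP(h,e*cv2.arcLength(h,True),True)
        if len(q)==4: return q.reshape(-1,2)
ROI={"top":(325,175,110,140),"scene":(220,230,120,105)}
def penmask(c,name,roi=None):
    u0,v0,w,h=roi or ROI[name]; b=big(c,u0,v0,w,h).astype(int)
    r,g,bb=b[...,0],b[...,1],b[...,2]
    return ((r>60)&(r>2.0*g)&(r>2.0*bb)).astype(np.uint8)*255,u0,v0
E
python3 - <<'E'
from h import *
for n in("top","scene"):
    c=cam(n); u0,v0,w,h=ROI[n]; b=big(c,u0,v0,w,h)
    hsv=cv2.cvtColor(b,cv2.COLOR_RGB2HSV)
    m=((hsv[...,1]<45)&(hsv[...,2]>70)).astype(np.uint8)*255
    m=cv2.morphologyEx(m,cv2.MORPH_OPEN,np.ones((9,9)))
    q=tofull(quad(biggest(m)),u0,v0); print(n,"ramp quad px",q.round(1).tolist())
    P0=onz(c,q,0.0);P9=onz(c,q,0.009)
    xs=P0[:,0]; order=np.argsort(xs); foot=order[:2]; lip=order[2:]
    pts=[];mod=[]
    for idx,P,x in((foot,P0,-.058),(lip,P9,-.014)):
        a,bq=sorted(idx,key=lambda i:-P[i,1]); pts+= [P[a,:2],P[bq,:2]]; mod+=[[x,.065],[x,-.065]]
    pts=np.array(pts);mod=np.array(mod)
    pc,mc=pts.mean(0),mod.mean(0); A=pts-pc;B=mod-mc
    th=np.arctan2((B[:,0]*A[:,1]-B[:,1]*A[:,0]).sum(),(A*B).sum())
    R=np.array([[np.cos(th),-np.sin(th)],[np.sin(th),np.cos(th)]]); t=pc-R@mc
    print(" dock",t.round(4),"yaw",th.round(4),"res mm",((pts-(mod@R.T+t))*1000).round(1).tolist())
    pm,u,v=penmask(c,n); pm=cv2.morphologyEx(pm,cv2.MORPH_CLOSE,np.ones((41,41)))
    ct=biggest(pm); r=cv2.minAreaRect(ct); bx=cv2.boxPoints(r); 
    bf=tofull(bx,u,v); 
    e=[np.linalg.norm(bf[i]-bf[(i+1)%4]) for i in range(4)]
    k=0 if e[0]<e[1] else 1
    ends=np.array([(bf[k]+bf[(k+1)%4])/2,(bf[(k+2)%4]+bf[(k+3)%4])/2])
    W=onz(c,ends,.016); W=W[np.argsort(-W[:,1])]
    d=W[0]-W[1]; print(" pen px",ends.round(1).tolist(),"butt/far",W.round(4).tolist(),"len",np.linalg.norm(d).round(4),"yaw",np.arctan2(-d[0],d[1]).round(4))
    for nm,Q in(("butt",W[0]),("far",W[1]),("mid",W.mean(0))): print("  ",nm,"in dock mm",(R.T@(Q[:2]-t)*1000).round(1))
E
```

```text
top ramp quad px [[342.9, 223.9], [408.8, 231.7], [406.6, 253.7], [342.4, 244.8]]
 dock [ 0.5923 -0.0811] yaw -0.1448 res mm [[2.4, -4.3], [1.1, 1.5], [-2.1, 0.3], [-1.3, 2.6]]
 pen px [[353.5, 286.9], [411.9, 294.5]] butt/far [[0.4627, -0.03, 0.016], [0.4457, -0.1382, 0.016]] len 0.1096 yaw -0.1553
   butt in dock mm [-135.6   31.8]
   far in dock mm [-136.8  -77.7]
   mid in dock mm [-136.2  -23. ]
scene ramp quad px [[314.4, 281.9], [260.6, 300.2], [254.9, 289.2], [306.1, 271.9]]
 dock [ 0.593  -0.0813] yaw -0.1447 res mm [[2.0, -5.1], [2.5, 1.7], [-1.8, -0.2], [-2.7, 3.6]]
 pen px [[283.2, 245.6], [237.7, 260.4]] butt/far [[0.4624, -0.0264, 0.016], [0.4466, -0.1373, 0.016]] len 0.112 yaw -0.1413
   butt in dock mm [-137.2   35.5]
   far in dock mm [-136.8  -76.5]
   mid in dock mm [-137.   -20.5]
```

```bash
cat >> h.py <<'E'
TH=-.1448; T=np.array([.5926,-.0812]); RD=np.array([[np.cos(TH),-np.sin(TH)],[np.sin(TH),np.cos(TH)]])
def d2w(p): return RD@np.array(p)/1000+T
def w2d(p): return RD.T@(np.array(p)[:2]-T)*1000
def st():
    s=manip.observe(); R=cv2.Rodrigues(s["tool_rot"])[0]
    a=np.degrees(np.arctan2(R[1,0],R[0,0]))
    print("t",s["time_s"],"pos",s["ee_pos"].round(4),"dock mm",w2d(s["ee_pos"]).round(1),"xang",a.round(2),"zax",R[:,2].round(3),"F",s["force"].round(2),"grip",s["grip_width"].round(3),"q",s["joint_pos"].round(2))
    return s
E
python3 - <<'E'
from h import *
s=st()
print("dock y dir deg",np.degrees(np.pi/2+TH))
for p in([-168,-22],[-172,-22],[-160,-22],[-30,-22]): w=d2w(p); print(p,w,np.linalg.norm(w), "shift cm",(w-s["ee_pos"][:2])*100)
E
```

```text
Traceback (most recent call last):
  File "h.py", line 40, in st
    print("t",s["time_s"],"pos",s["ee_pos"].round(4),"dock mm",w2d(s["ee_pos"]).round(1),"xang",a.round(2),"zax",R[:,2].round(3),"F",s["force"].round(2),"grip",s["grip_width"].round(3),"q",s["joint_pos"].round(2))
                                                                                                                                                                ^^^^^^^^^^^^^^^^^^^^^
AttributeError: 'float' object has no attribute 'round'
```

```bash
sed -i 's/s\["grip_width"\].round(3)/round(s["grip_width"],3)/' h.py
python3 - <<'E'
from h import *
s=st()
print("dock y dir deg",np.degrees(np.pi/2+TH))
for p in([-168,-22],[-172,-22],[-160,-22],[-30,-22]): w=d2w(p); print(p,w,np.linalg.norm(w), "shift cm",(w-s["ee_pos"][:2])*100)
E
```

```text
t 0.3 pos [ 0.2002 -0.6967  0.2373] dock mm [-299.5 -665.7] xang -73.97 zax [-0.  0. -1.] F [-0.92  0.08  0.07] grip 0.998 q [ 1.21  0.6  -0.    1.6   0.    0.94 -0.08]
dock y dir deg 81.70357112650568
[-168, -22] [ 0.42318368 -0.07872828] 0.43044461550402485 shift cm [22.29914188 61.79428624]
[-172, -22] [ 0.41922554 -0.07815111] 0.4264477069769181 shift cm [21.90332797 61.85200405]
[-160, -22] [ 0.43109995 -0.07988264] 0.4384386017191923 shift cm [23.09076971 61.67885062]
[-30, -22] [ 0.55973948 -0.09864093] 0.5683645968653509 shift cm [35.95472191 59.80302179]
```

Call:
{"fn": "arm_command", "kwargs": {
  "deltas": [
    [6,[1.6,3.8,0],-2],
    [6,[3.2,7.6,0],-4],
    [6,[4.8,11.4,0],-6],
    [6,[6.4,15.2,0],-8],
    [6,[8,19,0],-10]
  ]
}}

```text
time_s: 0.72
ee_pos: [0.2805, -0.505, 0.2376]
tool_rot: [-2.333, 2.104, -0.0]
force: [0.8, -0.7, 0.5]
grip_width: 0.69
```

Call:
{"fn": "arm_command", "kwargs": {
  "deltas": [
    [6,[1.6,3.8,0],-2],
    [6,[3.2,7.6,0],-4],
    [6,[4.8,11.4,0],-6],
    [6,[6.4,15.2,0],-8],
    [6,[8,19,0],-10]
  ]
}}

```text
time_s: 1.13
ee_pos: [0.3606, -0.315, 0.2379]
tool_rot: [-2.141, 2.299, -0.001]
force: [0.8, -0.5, -0.7]
grip_width: 0.645
```

Call:
{"fn": "arm_command", "kwargs": {
  "deltas": [
    [6,[1.6,3.8,0],-1],
    [6,[3.2,7.6,0],-2],
    [6,[4.8,11.4,0],-3],
    [6,[6.4,15.2,0],-4],
    [6,[8,19,0],-4.3]
  ]
}}

```text
time_s: 1.55
ee_pos: [0.4407, -0.1249, 0.2379]
tool_rot: [-2.054, 2.377, -0.001]
force: [0.6, -0.8, -0.6]
grip_width: 0.646
```

Run:
```python
from h import *
s=st()
w=d2w([-168,-22]);print((w-s["ee_pos"][:2])*100)
```

```text
t 1.55 pos [ 0.4407 -0.1249  0.2379] dock mm [-144.   -65.2] xang -98.34 zax [ 0.001 -0.    -1.   ] F [ 0.57 -0.77 -0.57] grip 0.646 q [ 0.14  0.28  0.01  2.19 -0.01  0.67 -1.56]
[-1.74709394  4.61778964]
```

Call:
{"fn": "arm_command", "kwargs": {
  "deltas": [
    [6,[-0.9,2.3,0],0],
    [6,[-1.8,4.6,0],0],
    [6,[-1.8,4.6,-3.5],0],
    [6,[-1.8,4.6,-7],0],
    [6,[-1.8,4.6,-10.5],0]
  ]
}}

```text
time_s: 1.97
ee_pos: [0.423, -0.0802, 0.1325]
tool_rot: [-2.056, 2.372, -0.004]
force: [0.7, -0.1, -0.1]
grip_width: 0.646
```

Call:
{"fn": "arm_command", "kwargs": {
  "deltas": [
    [6,[0,0,-3],0],
    [6,[0,0,-6],0],
    [6,[0,0,-6],0]
  ]
}}

```text
time_s: 2.22
ee_pos: [0.4207, -0.0804, 0.0685]
tool_rot: [2.053, -2.372, -0.007]
force: [-0.2, -0.0, 0.4]
grip_width: 0.647
```

Run:
```python
from h import *
s=st()
c=cam("top"); crop(c,"pics/t2.png",325,175,110,140,4)
c=cam("scene"); crop(c,"pics/s2.png",220,200,120,135,4)
```

```text
t 2.2167 pos [ 0.4207 -0.0804  0.0685] dock mm [-170.2  -24. ] xang -98.23 zax [-0.007  0.001 -1.   ] F [-0.17 -0.03  0.4 ] grip 0.647 q [ 0.06  0.58 -0.    2.4   0.01  0.17 -1.67]
```

View pics/t2.png

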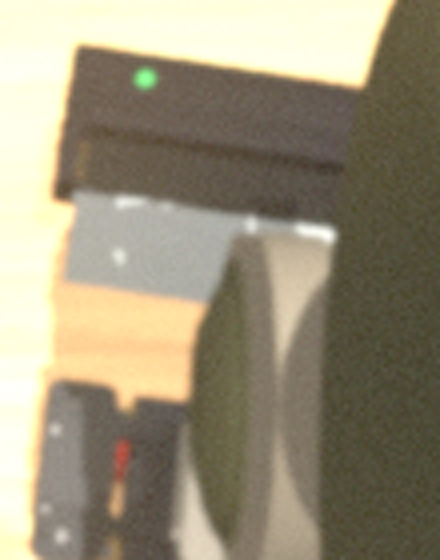

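View pics/s2.png

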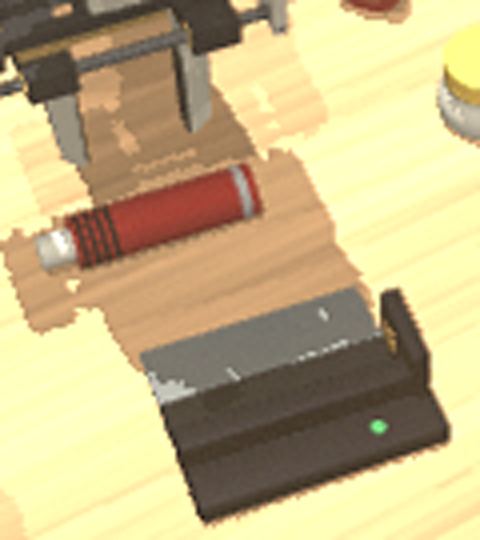

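The scene view shows both fingers squarely behind the barrel, about 10 mm clear. Joint 6 is near its lower limit, so I'll descend in small steps while edging outward.

Call:
{"fn": "arm_command", "kwargs": {
  "deltas": [
    [6,[0.3,0,-1],0],
    [6,[0.5,0,-2],0],
    [6,[0.5,0,-2],0]
  ]
}}

```text
time_s: 2.57
ee_pos: [0.4285, -0.0808, 0.0525]
tool_rot: [-2.055, 2.374, -0.002]
force: [-0.3, 0.1, 0.7]
grip_width: 0.644
```

Run:
```python
from h import *
s=st()
```

```text
t 2.5667 pos [ 0.4285 -0.0808  0.0525] dock mm [-162.4  -23.3] xang -98.26 zax [ 0.002 -0.    -1.   ] F [-0.35  0.08  0.67] grip 0.644 q [ 0.06  0.62 -0.    2.39  0.02  0.13 -1.68]
```

Call:
{"fn": "arm_command", "kwargs": {
  "deltas": [
    [6,[0,0,-0.3],0],
    [6,[0,0,-0.5],0],
    [6,[0,0,-0.5],0]
  ]
}}

```text
time_s: 2.82
ee_pos: [0.4272, -0.0809, 0.0477]
tool_rot: [-2.055, 2.376, -0.0]
force: [-0.8, 0.1, -0.2]
grip_width: 0.645
```

Run:
```python
from h import *
s=st(); print(s["joint_pos"].round(4))
c=cam("scene"); crop(c,"pics/s3.png",220,200,120,135,4)
```

```text
t 2.8167 pos [ 0.4272 -0.0809  0.0477] dock mm [-163.7  -23.5] xang -98.27 zax [ 0. -0. -1.] F [-0.81  0.14 -0.21] grip 0.645 q [ 0.06  0.63 -0.    2.4   0.02  0.12 -1.68]
[ 0.0596  0.6272 -0.0046  2.3979  0.0236  0.1162 -1.6828]
```

View pics/s3.png

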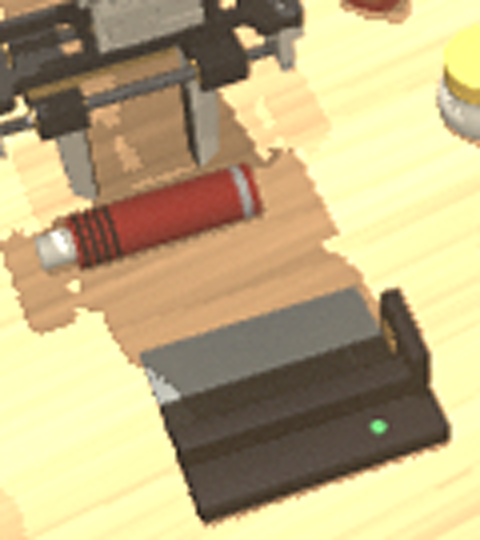

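Call:
{"fn": "arm_command", "kwargs": {
  "deltas": [
    [6,[0.3,-0.04,-0.15],0],
    [6,[0.6,-0.09,-0.3],0],
    [6,[0.95,-0.14,-0.5],0],
    [6,[1.3,-0.19,-0.7],0],
    [6,[1.7,-0.25,-0.9],0]
  ]
}}

```text
time_s: 3.28
ee_pos: [0.4427, -0.0832, 0.0389]
tool_rot: [2.054, -2.374, -0.003]
force: [1.0, 0.2, -0.6]
grip_width: 0.644
```

Run:
```python
from h import *
s=st(); print(s["joint_pos"].round(4))
c=cam("scene"); crop(c,"pics/s4.png",220,200,120,135,4)
```

```text
t 3.2833 pos [ 0.4427 -0.0832  0.0389] dock mm [-148.   -23.6] xang -98.27 zax [-0.002  0.    -1.   ] F [ 1.02  0.2  -0.61] grip 0.644 q [ 0.06  0.65 -0.01  2.36  0.02  0.13 -1.68]
[ 0.0633  0.6513 -0.0052  2.3643  0.0245  0.1284 -1.6802]
```

View pics/s4.png

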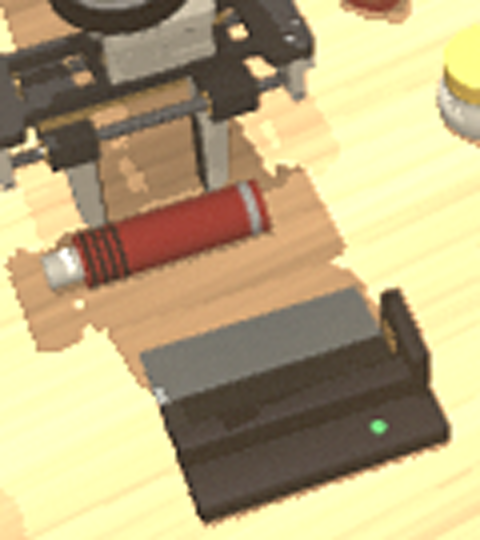

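The pen is rolling and stays square to the fingers. I'll keep pushing.

Call:
{"fn": "arm_command", "kwargs": {
  "deltas": [
    [6,[0.4,-0.06,-0.2],0],
    [6,[0.8,-0.12,-0.35],0],
    [6,[1.2,-0.17,-0.5],0],
    [6,[1.6,-0.23,-0.6],0],
    [6,[2.0,-0.29,-0.6],0]
  ]
}}

```text
time_s: 3.75
ee_pos: [0.4647, -0.0863, 0.0323]
tool_rot: [2.055, -2.376, -0.0]
force: [0.1, 0.2, -0.8]
grip_width: 0.647
```

Call:
{"fn": "arm_command", "kwargs": {
  "deltas": [
    [6,[0.4,-0.06,0],0],
    [6,[0.8,-0.12,0],0],
    [6,[1.2,-0.17,0],0],
    [6,[1.6,-0.23,0],0],
    [6,[2.0,-0.29,0],0]
  ]
}}

```text
time_s: 4.17
ee_pos: [0.4845, -0.0892, 0.0327]
tool_rot: [2.055, -2.376, -0.0]
force: [-0.1, 0.6, -0.1]
grip_width: 0.645
```

Run:
```python
from h import *
s=st()
c=cam("scene"); crop(c,"pics/s5.png",220,200,120,135,4)
```

```text
t 4.1667 pos [ 0.4845 -0.0892  0.0327] dock mm [-105.8  -23.5] xang -98.27 zax [-0.  0. -1.] F [-0.08  0.61 -0.09] grip 0.645 q [ 0.07  0.68 -0.01  2.27  0.03  0.19 -1.67]
```

View pics/s5.png

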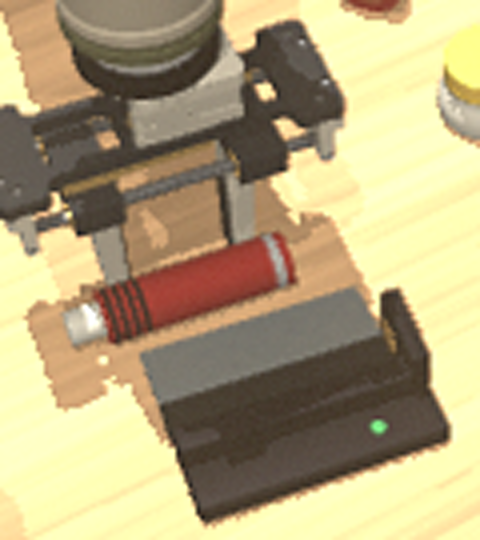

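Call:
{"fn": "arm_command", "kwargs": {
  "deltas": [
    [6,[0.4,-0.06,0],0],
    [6,[0.8,-0.12,0],0],
    [6,[1.2,-0.17,0],0],
    [6,[1.6,-0.23,0],0],
    [6,[2.0,-0.29,0],0]
  ]
}}

```text
time_s: 4.63
ee_pos: [0.5045, -0.092, 0.0326]
tool_rot: [2.055, -2.376, -0.0]
force: [-0.9, -0.4, 0.7]
grip_width: 0.645
```

Call:
{"fn": "arm_command", "kwargs": {
  "deltas": [
    [6,[0.4,-0.06,0],0],
    [6,[0.8,-0.12,0],0],
    [6,[1.2,-0.17,0],0],
    [6,[1.6,-0.23,0],0],
    [6,[2.0,-0.29,0],0]
  ]
}}

```text
time_s: 5.05
ee_pos: [0.5244, -0.095, 0.0326]
tool_rot: [2.055, -2.376, -0.0]
force: [-2.1, 0.3, 1.4]
grip_width: 0.647
```

Call:
{"fn": "arm_command", "kwargs": {
  "deltas": [
    [6,[0.35,-0.05,0],0],
    [6,[0.7,-0.1,0],0],
    [6,[1.0,-0.145,0],0],
    [6,[1.3,-0.19,0],0],
    [6,[1.6,-0.23,0],0]
  ]
}}

```text
time_s: 5.47
ee_pos: [0.5404, -0.0972, 0.0326]
tool_rot: [2.055, -2.376, -0.0]
force: [-2.7, 0.1, 1.6]
grip_width: 0.642
```

Run:
```python
from h import *
s=st()
c=cam("scene"); crop(c,"pics/s6.png",220,200,120,135,4)
c=cam("top"); crop(c,"pics/t6.png",325,175,110,140,4)
```

```text
t 5.4667 pos [ 0.5404 -0.0972  0.0326] dock mm [-49.3 -23.4] xang -98.27 zax [-0.  0. -1.] F [-2.65  0.11  1.59] grip 0.642 q [ 0.08  0.7  -0.01  2.14  0.03  0.29 -1.67]
```

View pics/s6.png

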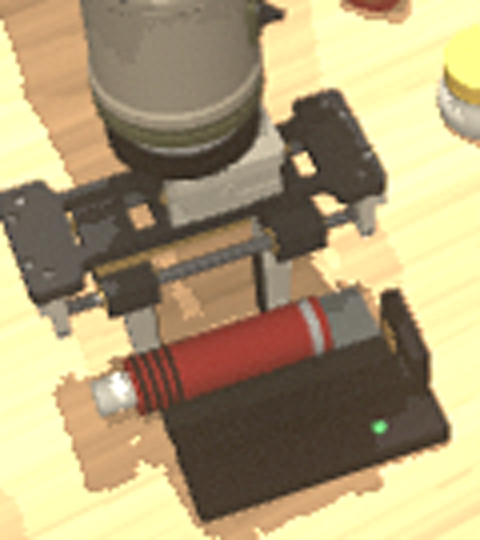

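The pen is near the top of the ramp, still square to it. I'll push it over the lip gently.

Call:
{"fn": "arm_command", "kwargs": {
  "deltas": [
    [6,[0.25,-0.04,0],0],
    [6,[0.5,-0.07,0],0],
    [6,[0.75,-0.11,0],0],
    [6,[1.0,-0.145,0],0],
    [6,[1.25,-0.18,0],0]
  ]
}}

```text
time_s: 5.98
ee_pos: [0.5536, -0.0991, 0.0327]
tool_rot: [-2.055, 2.375, -0.001]
force: [-0.1, -0.1, -0.3]
grip_width: 0.646
```

Call:
{"fn": "arm_command", "kwargs": {
  "deltas": [
    [6,[0.2,-0.03,0],0],
    [6,[0.4,-0.06,0],0],
    [6,[0.4,-0.06,0],0]
  ]
}}

```text
time_s: 6.23
ee_pos: [0.557, -0.0997, 0.0326]
tool_rot: [-2.055, 2.376, -0.0]
force: [0.3, -0.2, -0.1]
grip_width: 0.647
```

Run:
```python
from h import *
s=st()
c=cam("scene"); crop(c,"pics/s7.png",220,200,120,135,4)
```

```text
t 6.2333 pos [ 0.557  -0.0997  0.0326] dock mm [-32.5 -23.4] xang -98.27 zax [ 0.  0. -1.] F [ 0.33 -0.23 -0.14] grip 0.647 q [ 0.08  0.71 -0.01  2.11  0.03  0.32 -1.66]
```

View pics/s7.png

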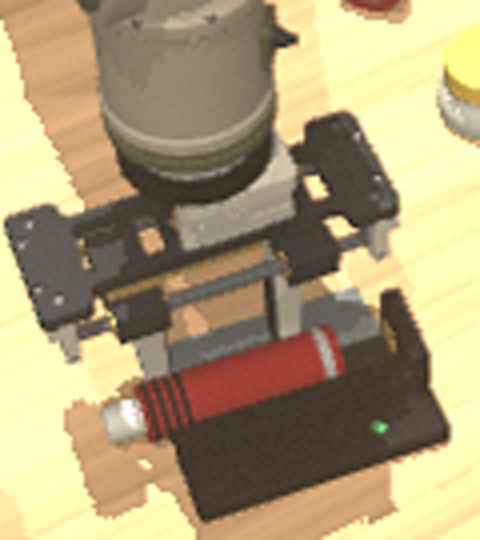

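Call:
{"fn": "arm_command", "kwargs": {
  "deltas": [
    [6,[-0.7,0.1,0],0],
    [6,[-1.4,0.2,0],0],
    [6,[-1.4,0.2,3],0],
    [3,[-1.4,0.2,6],0],
    [0,[-1.4,0.2,7.5],0]
  ]
}}

```text
time_s: 6.7
ee_pos: [0.5422, -0.0977, 0.1098]
tool_rot: [-2.055, 2.376, -0.001]
force: [-0.0, 0.1, -0.5]
grip_width: 0.55
```

Run:
```python
from h import *
s=st()
w=d2w([-4,-132]); print("shift",(w-s["ee_pos"][:2])*100)
```

```text
t 6.7 pos [ 0.5422 -0.0977  0.1098] dock mm [-47.5 -23.6] xang -98.28 zax [ 0.001 -0.    -1.   ] F [-0.01  0.07 -0.52] grip 0.55 q [ 0.09  0.57 -0.02  2.11  0.02  0.46 -1.66]
shift [  2.74449833 -11.35712051]
```

Call:
{"fn": "arm_command", "kwargs": {
  "deltas": [
    [0,[0.9,-3.8,0],0],
    [0,[1.8,-7.6,0],0],
    [0,[2.7,-11.4,0],0],
    [0,[2.7,-11.4,0],0],
    [0,[2.7,-11.4,0],0]
  ]
}}

```text
time_s: 7.12
ee_pos: [0.5686, -0.2142, 0.1074]
tool_rot: [2.05, -2.38, 0.001]
force: [0.6, 1.7, 0.2]
grip_width: 0.19
```

Run:
```python
from h import *
s=st()
for n,roi in(("scene",(220,200,120,135)),("top",(325,175,110,140))):
    c=cam(n); crop(c,f"pics/{n}8.png",*roi,4)
    pm,u,v=penmask(c,n,roi); pm=cv2.morphologyEx(pm,cv2.MORPH_CLOSE,np.ones((41,41)))
    ct=biggest(pm); bf=tofull(cv2.boxPoints(cv2.minAreaRect(ct)),u,v)
    e=[np.linalg.norm(bf[i]-bf[(i+1)%4]) for i in range(4)]; k=0 if e[0]<e[1] else 1
    ends=np.array([(bf[k]+bf[(k+1)%4])/2,(bf[(k+2)%4]+bf[(k+3)%4])/2])
    W=onz(c,ends,.0216); W=W[np.argsort(-W[:,1])]
    print(n,ends.round(1).tolist(),[w2d(q).round(1).tolist() for q in W])
```

```text
t 7.1167 pos [ 0.5686 -0.2142  0.1074] dock mm [  -4.6 -135.1] xang -98.53 zax [-0.    -0.001 -1.   ] F [0.57 1.72 0.16] grip 0.19 q [ 0.29  0.63 -0.04  1.98  0.04  0.54 -1.49]
scene [[304.4, 285.9], [254.7, 303.6]] [[-6.0, 36.8], [-5.2, -77.6]]
top [[360.3, 216.6], [417.7, 225.9]] [[-1.5, 34.0], [-5.9, -76.6]]
```

View pics/scene8.png

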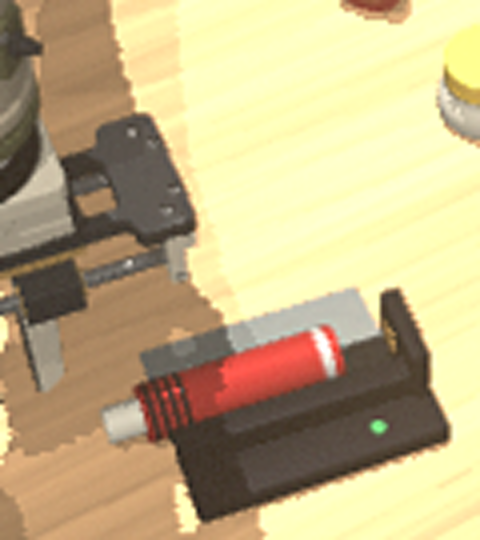

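View pics/top8.png

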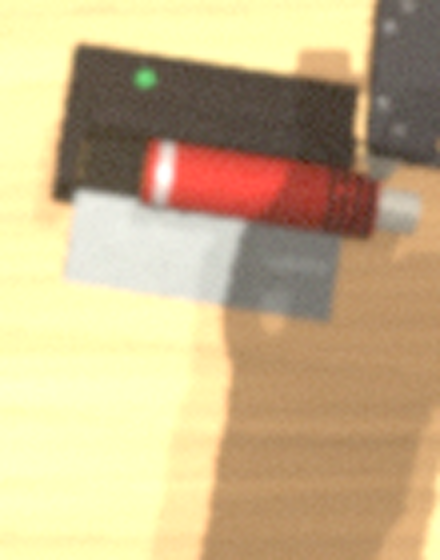

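The pen lies in the V, with its butt about 31 mm short of the plate. I'll lower the closed fingers behind the cap.

Call:
{"fn": "arm_command", "kwargs": {
  "deltas": [
    [0,[0,0,-3.5],0],
    [0,[0,0,-7],0],
    [0,[0,0,-7.5],0],
    [0,[0,0,-7.5],0],
    [0,[0,0,-7.5],0]
  ]
}}

```text
time_s: 7.63
ee_pos: [0.5697, -0.2105, 0.0332]
tool_rot: [2.057, -2.374, -0.001]
force: [0.4, -1.1, 1.4]
grip_width: 0.005
```

Run:
```python
from h import *
s=st()
c=cam("scene"); crop(c,"pics/s9.png",220,230,120,105,5)
c=cam("top"); crop(c,"pics/t9.png",340,175,130,100,5)
print(proj(c,[[*d2w([-4,-65]),.0216]]))
```

```text
t 7.6333 pos [ 0.5697 -0.2105  0.0332] dock mm [  -4.  -131.2] xang -98.19 zax [-0.001  0.    -1.   ] F [ 0.42 -1.13  1.35] grip 0.005 q [ 0.28  0.74 -0.03  2.01  0.05  0.4  -1.5 ]
[[411.76044354 224.20730828]]
```

View pics/s9.png

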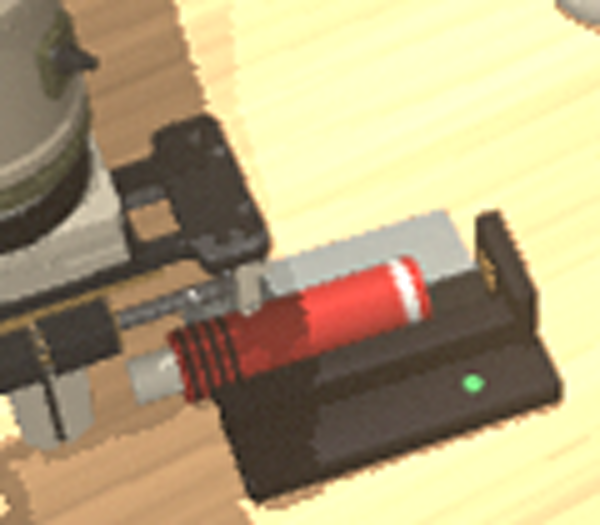

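View pics/t9.png

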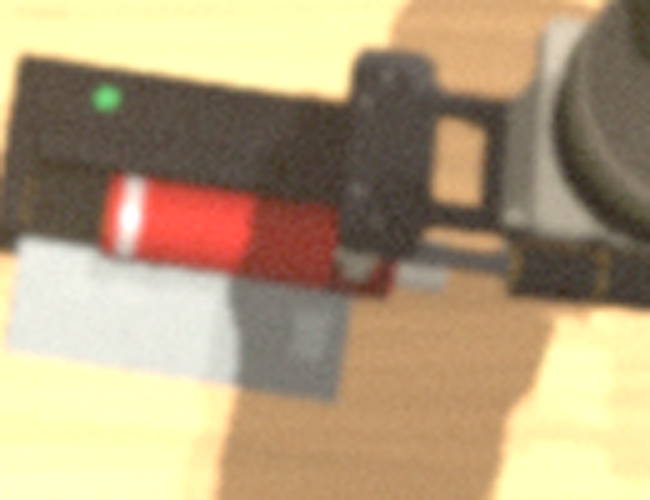

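Call:
{"fn": "arm_command", "kwargs": {
  "deltas": [
    [0,[0.06,0.4,0],0],
    [0,[0.12,0.8,0],0],
    [0,[0.17,1.2,0],0],
    [0,[0.22,1.5,0],0],
    [0,[0.26,1.8,0],0]
  ]
}}

```text
time_s: 8.15
ee_pos: [0.5726, -0.193, 0.033]
tool_rot: [-2.056, 2.375, -0.0]
force: [-0.5, -0.4, -0.2]
grip_width: 0.0
```

Call:
{"fn": "arm_command", "kwargs": {
  "deltas": [
    [0,[0.04,0.3,0],0],
    [0,[0.09,0.6,0],0],
    [0,[0.13,0.9,0],0],
    [0,[0.17,1.2,0],0],
    [0,[0.22,1.5,0],0]
  ]
}}

```text
time_s: 8.57
ee_pos: [0.5747, -0.1785, 0.0326]
tool_rot: [-2.055, 2.376, -0.0]
force: [0.0, -2.4, 0.4]
grip_width: 0.002
```

Run:
```python
from h import *
s=st()
c=cam("scene"); crop(c,"pics/s10.png",220,230,120,105,5)
```

```text
t 8.5667 pos [ 0.5747 -0.1785  0.0326] dock mm [ -3.7 -98.9] xang -98.28 zax [ 0. -0. -1.] F [ 0.03 -2.41  0.37] grip 0.002 q [ 0.22  0.74 -0.02  2.02  0.04  0.38 -1.55]
```

View pics/s10.png

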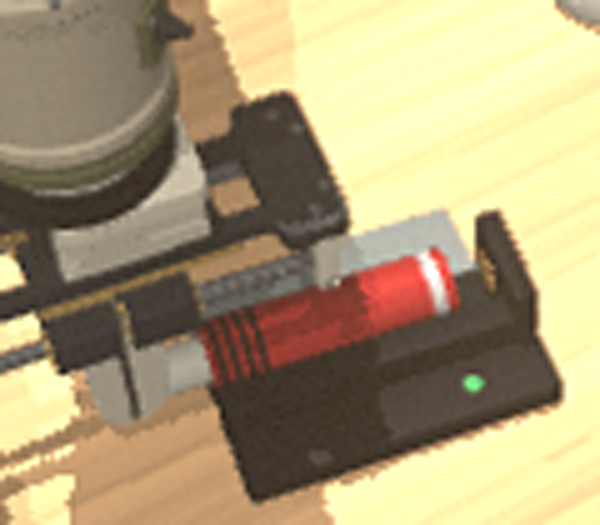

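Call:
{"fn": "arm_command", "kwargs": {
  "deltas": [
    [0,[0.04,0.3,0],0],
    [0,[0.09,0.6,0],0],
    [0,[0.13,0.9,0],0],
    [0,[0.16,1.1,0],0],
    [0,[0.18,1.2,0],0]
  ]
}}

```text
time_s: 9.03
ee_pos: [0.5763, -0.1661, 0.0326]
tool_rot: [2.056, -2.375, -0.0]
force: [0.1, -0.7, -0.2]
grip_width: 0.007
```

Run:
```python
from h import *
s=st()
c=cam("scene"); crop(c,"pics/s11.png",220,230,120,105,5)
```

```text
t 9.0333 pos [ 0.5763 -0.1661  0.0326] dock mm [ -3.9 -86.4] xang -98.24 zax [-0.  0. -1.] F [ 0.15 -0.7  -0.21] grip 0.007 q [ 0.2   0.73 -0.02  2.03  0.03  0.38 -1.56]
```

View pics/s11.png

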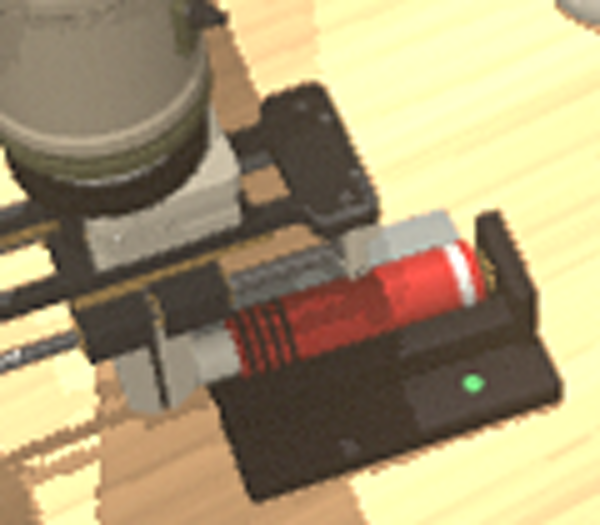

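Call:
{"fn": "arm_command", "kwargs": {
  "deltas": [
    [0,[0.01,0.1,0],0],
    [0,[0.03,0.2,0],0],
    [0,[0.04,0.25,0],0]
  ]
}}

```text
time_s: 9.33
ee_pos: [0.5766, -0.1641, 0.0326]
tool_rot: [2.055, -2.376, -0.0]
force: [0.1, -1.2, 0.6]
grip_width: 0.01
```

Call:
{"fn": "arm_command", "kwargs": {
  "deltas": [
    [0,[0.01,0.08,0],0],
    [0,[0.01,0.08,0],0]
  ]
}}

```text
time_s: 9.5
ee_pos: [0.5768, -0.1632, 0.0326]
tool_rot: [2.055, -2.376, -0.0]
force: [0.0, -0.6, 0.1]
grip_width: 0.004
```

Call:
{"fn": "arm_command", "kwargs": {
  "deltas": [
    [0,[0.01,0.08,0],0],
    [0,[0.01,0.08,0],0]
  ]
}}

```text
time_s: 9.67
ee_pos: [0.5769, -0.1624, 0.0326]
tool_rot: [2.056, -2.376, -0.0]
force: [0.2, -1.2, 0.5]
grip_width: 0.006
```

Run:
```python
from h import *
s=st()
c=cam("scene"); crop(c,"pics/s12.png",270,250,70,60,10)
```

```text
t 9.6667 pos [ 0.5769 -0.1624  0.0326] dock mm [ -3.8 -82.6] xang -98.26 zax [-0.  0. -1.] F [ 0.22 -1.2   0.48] grip 0.006 q [ 0.19  0.73 -0.02  2.03  0.03  0.38 -1.57]
```

View pics/s12.png

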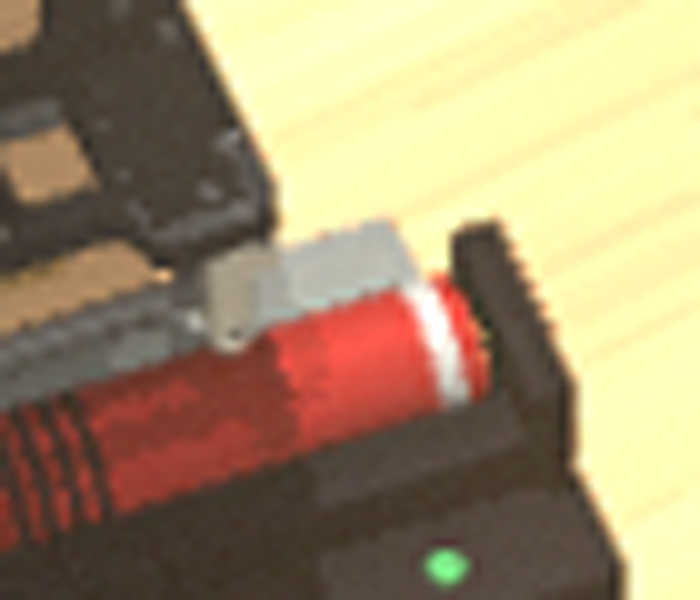

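There's no plate force yet, and a sliver of brass still shows. I'll advance in small steps until the force rises.

Call:
{"fn": "arm_command", "kwargs": {
  "deltas": [
    [0,[0.01,0.08,0],0],
    [0,[0.01,0.08,0],0]
  ]
}}

```text
time_s: 9.88
ee_pos: [0.5771, -0.1615, 0.0326]
tool_rot: [-2.056, 2.376, 0.0]
force: [0.7, -1.7, -0.0]
grip_width: 0.001
```

Call:
{"fn": "arm_command", "kwargs": {
  "deltas": [
    [0,[0.01,0.08,0],0],
    [0,[0.01,0.08,0],0]
  ]
}}

```text
time_s: 10.05
ee_pos: [0.5771, -0.1608, 0.0326]
tool_rot: [-2.056, 2.376, 0.0]
force: [-0.1, -0.8, -0.5]
grip_width: 0.003
```

Call:
{"fn": "arm_command", "kwargs": {
  "deltas": [
    [0,[0.01,0.05,0],0],
    [0,[0.01,0.05,0],0]
  ]
}}

```text
time_s: 10.22
ee_pos: [0.5772, -0.1603, 0.0326]
tool_rot: [-2.056, 2.376, 0.0]
force: [-0.6, -0.0, 0.6]
grip_width: 0.007
```

Run:
```python
from h import *
s=st()
c=cam("scene"); crop(c,"pics/s13.png",270,250,70,60,10); crop(c,"pics/s13b.png",220,230,120,105,5)
c=cam("top"); crop(c,"pics/t13.png",335,180,70,60,10)
```

```text
t 10.2167 pos [ 0.5772 -0.1603  0.0326] dock mm [ -3.8 -80.5] xang -98.26 zax [-0.  0. -1.] F [-0.55 -0.05  0.61] grip 0.007 q [ 0.19  0.73 -0.02  2.03  0.03  0.38 -1.57]
```

View pics/s13.png

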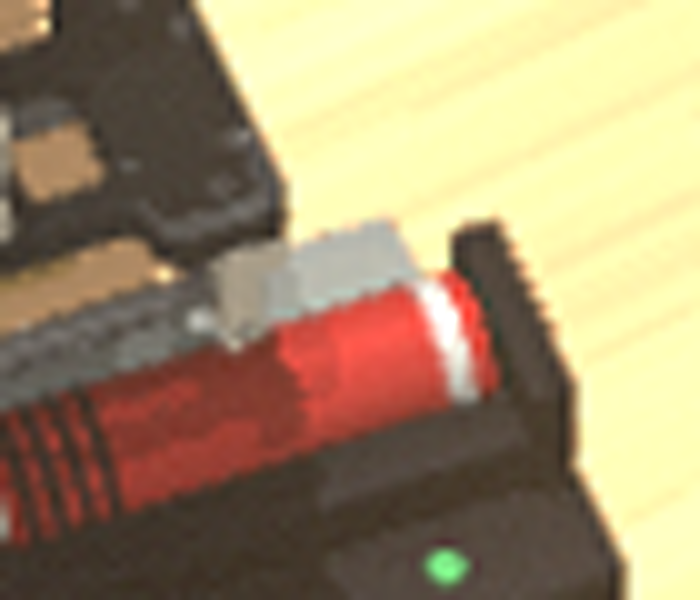

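View pics/s13b.png

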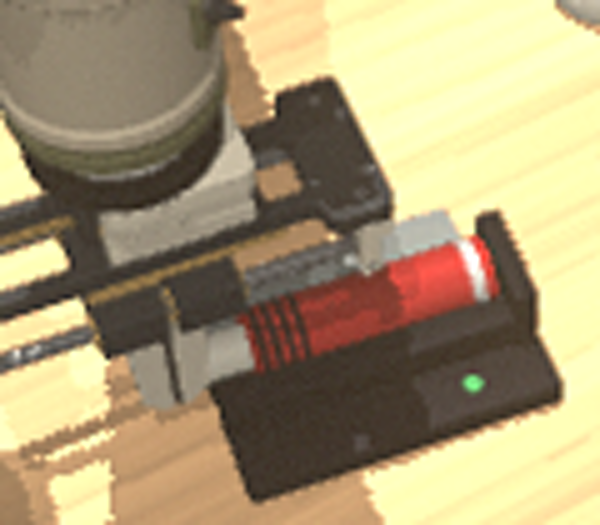

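View pics/t13.png

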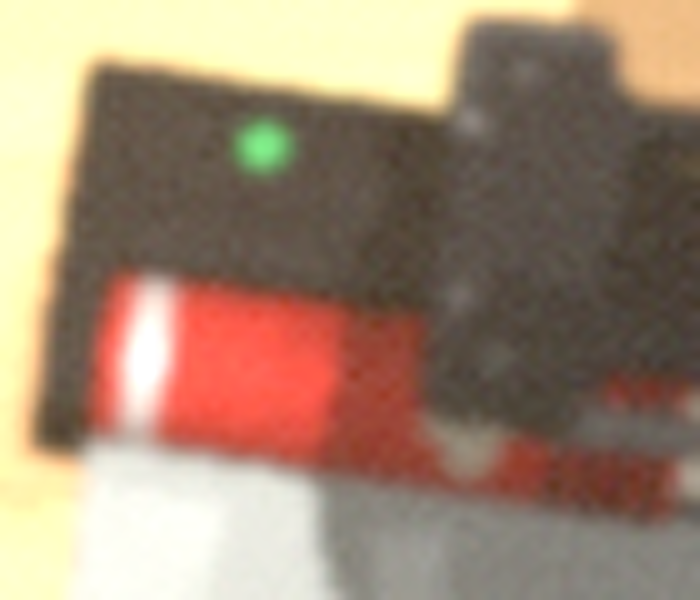

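Call:
{"fn": "arm_command", "kwargs": {
  "deltas": [
    [0,[0.01,0.06,0],0],
    [0,[0.01,0.06,0],0]
  ]
}}

```text
time_s: 10.48
ee_pos: [0.5773, -0.1601, 0.0326]
tool_rot: [2.055, -2.376, 0.0]
force: [0.2, -1.6, 0.0]
grip_width: 0.008
```

Call:
{"fn": "arm_command", "kwargs": {
  "deltas": [
    [0,[0.01,0.06,0],0],
    [0,[0.01,0.06,0],0]
  ]
}}

```text
time_s: 10.65
ee_pos: [0.5773, -0.16, 0.0326]
tool_rot: [2.054, -2.376, 0.001]
force: [-0.5, -4.8, -0.1]
grip_width: 0.005
```

Run:
```python
from h import *
s=st()
```

```text
t 10.65 pos [ 0.5773 -0.16    0.0326] dock mm [ -3.8 -80.1] xang -98.31 zax [-0.    -0.001 -1.   ] F [-0.53 -4.84 -0.08] grip 0.005 q [ 0.19  0.73 -0.02  2.03  0.03  0.38 -1.57]
```

The force rose to 4.8 N and the tool stopped advancing, so the butt is against the plate. I'll back off and check.

Call:
{"fn": "arm_command", "kwargs": {
  "deltas": [
    [0,[-0.03,-0.2,0],0],
    [0,[-0.12,-0.8,0],0],
    [0,[-0.3,-2.0,0],0],
    [0,[-0.6,-4.0,0],0],
    [0,[-0.6,-4.0,3],0]
  ]
}}

```text
time_s: 11.07
ee_pos: [0.5678, -0.2031, 0.0587]
tool_rot: [2.047, -2.375, -0.008]
force: [0.1, -1.8, 0.1]
grip_width: 0.006
```

Call:
{"fn": "arm_command", "kwargs": {
  "deltas": [
    [0,[0,0,4],0],
    [0,[0,0,8],0],
    [0,[0,-4,12],0],
    [0,[0,-8,12],0],
    [0,[0,-12,12],0]
  ]
}}

```text
time_s: 11.48
ee_pos: [0.5726, -0.3126, 0.1861]
tool_rot: [-2.057, 2.371, -0.007]
force: [1.1, -0.3, -0.5]
grip_width: 0.004
```

Call:
{"fn": "arm_command", "kwargs": {
  "deltas": [
    [0,[-2,-3,0],0],
    [0,[-4,-6,0],0],
    [0,[-4,-6,0],0],
    [0,[-4,-6,0],0],
    [0,[-4,-6,0],0]
  ]
}}

```text
time_s: 11.9
ee_pos: [0.5311, -0.3713, 0.1822]
tool_rot: [-2.054, 2.376, 0.001]
force: [0.6, 0.9, -0.4]
grip_width: 0.007
```

Run:
```python
from h import *
s=st()
for n,roi in(("scene",(220,230,120,105)),("top",(325,175,110,140))):
    c=cam(n); cv2.imwrite(f"pics/{n}14f.png",c["pixels"][:,:,::-1]); crop(c,f"pics/{n}14.png",*roi,5 if n=="scene" else 4)
    pm,u,v=penmask(c,n,roi); pm=cv2.morphologyEx(pm,cv2.MORPH_CLOSE,np.ones((41,41)))
    ct=biggest(pm); bf=tofull(cv2.boxPoints(cv2.minAreaRect(ct)),u,v)
    e=[np.linalg.norm(bf[i]-bf[(i+1)%4]) for i in range(4)]; k=0 if e[0]<e[1] else 1
    ends=np.array([(bf[k]+bf[(k+1)%4])/2,(bf[(k+2)%4]+bf[(k+3)%4])/2])
    W=onz(c,ends,.0216); W=W[np.argsort(-W[:,1])]
    print(n,[w2d(q).round(1).tolist() for q in W])
```

```text
t 11.9 pos [ 0.5311 -0.3713  0.1822] dock mm [ -19.  -295.9] xang -98.31 zax [ 0.     0.001 -1.   ] F [ 0.65  0.94 -0.43] grip 0.007 q [ 0.56  0.57 -0.05  1.83  0.04  0.74 -1.23]
scene [[-2.6, 68.5], [-6.8, -45.4]]
top [[-0.6, 65.6], [-4.6, -47.7]]
```

View pics/scene14.png

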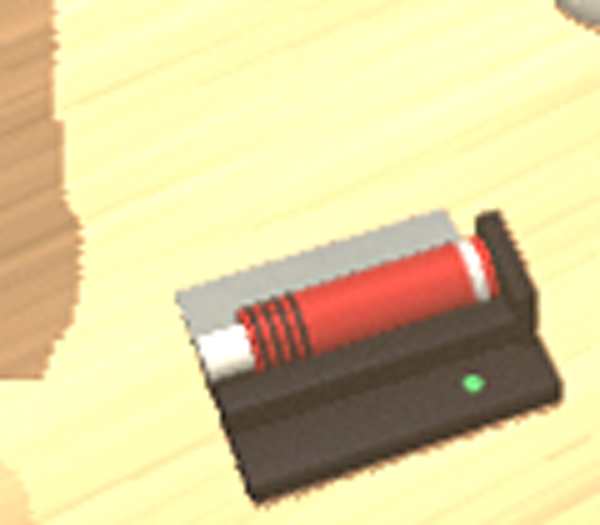

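View pics/top14.png

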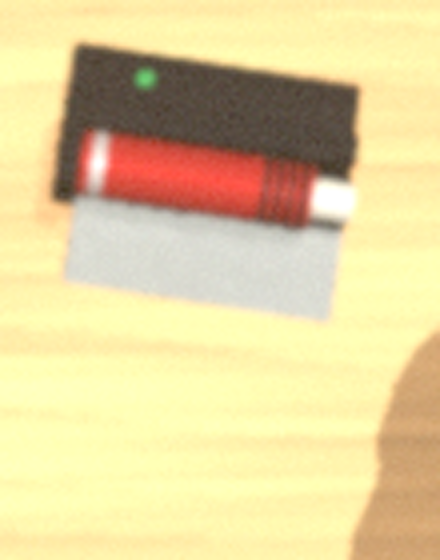

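View pics/scene14f.png

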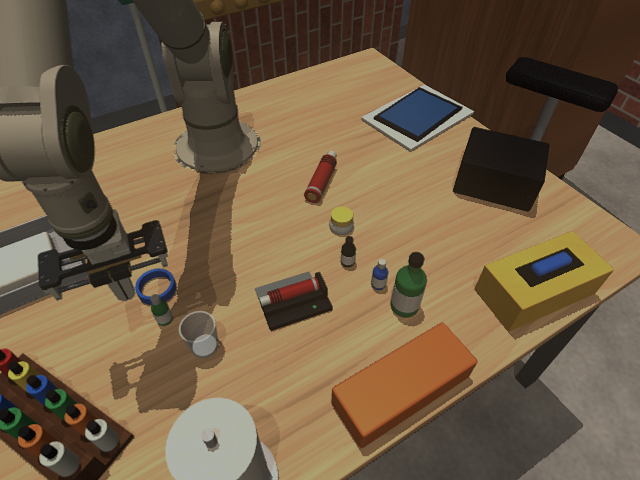

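The pen is seated parallel to the lip with no gap at the plate. The bystanders haven't moved, and the gripper is clear, so I'll hand it in.

Run:
```python
from h import *
a=cv2.imread("pics/scene0.png").astype(int);b=cv2.imread("pics/scene14f.png").astype(int)
for n,(u,v) in dict(jar=(342,220),black=(348,252),blue=(380,275),soap=(408,285),tape=(156,287),green=(161,311),cup=(199,333)).items():
    p=a[v-18:v+18,u-18:u+18].astype(np.float32).mean(2).astype(np.float32);q=b[v-18:v+18,u-18:u+18].mean(2).astype(np.float32)
    print(n,cv2.phaseCorrelate(p,q,cv2.createHanningWindow((36,36),cv2.CV_32F)))
print(manip.finish_job())
```

```text
jar ((0.017217404246999024, -0.007647852433972702), 0.9924780792660184)
black ((0.04819908720542543, 0.0011987408057549942), 0.998482409082813)
blue ((-0.0326741439828524, 0.011398986836827163), 0.9962802749173141)
soap ((-0.05708276434292969, -0.0660037097066386), 0.9870386659915065)
tape ((0.3678452268796164, 0.7365669765537639), 0.6152039413098935)
green ((0.5254849713298739, -0.16243720006965034), 0.7299533839578982)
cup ((0.13170825067444625, 0.0029847632077171227), 1.043680657023265)
the job is handed in; nothing more can be done
None
```

I docked the small red pen and handed the job in at about 12 s of the 51 s allowed; no verdict was reported. I rolled the pen square along the bench, up the ramp and over the lip with two spread fingers. Then I slid it along the V by its cap end with the fingers closed until the push force rose to about 4.8 N and the tool stopped.

**Last checks:**
- **Docking:** Both cameras put the butt at dock y +65.6 mm (top) and +68.5 mm (scene), against the plate face at 65 mm.
- **Seating:** The pen's axis was at about dock x -2.6 to -4.7 mm, against -4 mm when seated. Its edges look parallel to the lip.
- **Bystanders:** None moved by more than a pixel in the scene camera. The tape and green bottle matched less clearly (0.6 and 0.7, against about 1.0 for the rest), probably because the arm's shadow fell on them.
- **Gripper:** It was well clear of everything when I handed in.

**Disagreements:**
- **Position offset:** The tool stopped about 2.4 mm further along than my position estimate predicted. I attribute this to error in my dock position and trusted the contact force.
- **Angle:** The camera fit showed the pen about 0.036 rad off the groove, within the 0.07 limit. I put this down to fit error, since the edges look parallel.

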